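# Set the shoe jack one hole shorter and hold its lock pin home

### The job

Set the shoe jack one hole shorter: grip the black knob of the lock plunger, pull it up until its pin is clear of the bar, slide the carriage with the toe rest to the very next hole towards the tall round heel post, and let the pin down into that hole. The spring is tired and leaves the pin part way, so push the knob down until the pin is fully home and finish like that, still gripping the knob and keeping it pushed down. Leave the other things on the bench alone.

Things in the scene. Friction and masses are not known exactly. Their poses are not given: they have to be found in the camera images.
- jack: the shoe jack, fixed to the bench, turned up to 0.35 rad: grey base plate 140 x 440 x 12 mm with two bars 300 mm long along it, tops 36 mm above the bench: a steel index bar with holes at x = -35 mm, 32 mm wide, and a guide rail at x = +32 mm. Origin: middle of the base's underside, on the bench; y runs along the bars, x across, z up
- middle_hole (a point): mouth of the middle hole of the index bar, 36 mm above the bench, at jack x = -35 mm, y = 0; axes as the jack's. The bar has a row of five square holes, 13 mm wide along y, 14 mm deep, at y = -72, -36, 0, 36 and 72 mm; the carriage hides the one it stands on
- carriage (a joint): carriage sliding on the jack (plate 125 mm across, 44 mm along the bars, top 47 mm above the bench). Value in m along the jack's y: 0 at the middle hole, where it starts with the pin in; +-0.036 at the next holes; range +-0.078. About 2.5 N of friction; it cannot be slid while the pin is in a hole, but for some 1.5 mm of play either way
- plunger (a joint): lift of the lock plunger in m, range 0 to 0.022. 0: the pin (10 mm thick, round tip) is fully home, 12 mm deep in the hole; about 0.005: where its spring leaves it at the start and whenever let go; 0.7 N per mm either way from there (3.5 N down holds it home); above 0.012 the tip is clear of the bar; 0.012 when it stands on the bar between holes
- knob: the plunger's upright round black knob, 28 mm in diameter, 30 mm high, moving with carriage and plunger. Origin: middle of its underside, 66 mm above the bench when fully home, about 71 mm at the start; z up. Below it are the thin pin and a 22 mm collar whose top is 59 mm above the bench
- knob_mid (a point): centre of the knob, 15 mm above its underside: the point to grip (81 mm above the bench when fully home, 86 mm at the start); the fingers fit on any two sides
- toe_rest (a point): top of the cork-padded toe rest, on a post on the carriage at jack x = +32 mm, 101 mm above the bench; the rest is 34 mm across and 70 mm along the bars, its wings reach 113 mm
- heel_post: heel post, fixed on the jack's base at one end, drawn at random: y = +182 or -182 mm, x = +32 mm in the jack's frame. Round post with a broad domed cork pad 54 mm wide, top 110 mm above the bench. Origin: middle of its underside, 12 mm above the bench
- end_stop: low steel stop block 50 x 36 x 26 mm, fixed on the other end of the jack's base. Origin: middle of its underside, 12 mm above the bench
- hammer: loose bystander, to be left alone: hammer 270 mm long, lying along its x near the jack; origin at the middle of its underside
- tape: loose bystander, to be left alone: paper tape roll, 84 mm across, 24 mm high; origin under its centre
- tack_tin: loose bystander, to be left alone: round tin 60 mm across, 55 mm high; origin under its centre
- heel_block: loose bystander, to be left alone: black rubber heel block 70 x 62 x 28 mm; origin under its centre
- screwdriver: loose bystander, to be left alone: screwdriver 170 mm long, lying along its x; origin at the middle of its underside
- wood_last: loose bystander, to be left alone: wooden shoe last 200 mm long, 80 mm high; origin under its middle
- brush: loose bystander, to be left alone: brush lying along its x; origin at the middle of its underside

How it is judged:
By the outcome, as a careful person would: the job done as asked, in the order asked, and still so for the second after the job is handed in, while the arm keeps its last pose, push and grip.
It also fails if it takes over 32 s, if anything falls off the work surface, if the arm or the gripper's body presses on something with over 40 N, if the wrist force passes 120 N, or if a joint passes its speed limit or range.

### The arm

A 6-joint arm with a two-finger parallel gripper is mounted at the origin on the work surface. World frame = base frame: x ahead of the robot, y to its left, z up, the work surface at z = 0. Lengths are in m, angles in rad, forces in N, time in s.
With the tool pointing down it reaches from about 0.375 to 0.975 m from the base axis. Payload 3.8 kg.
Tool frame: the origin (TCP) lies midway between the tips of the shut fingers; the grasp point (between the pads) lies 19 mm behind it; z points along the fingers, y is the line along which they close (so a half turn about z gives the same grasp; the last joint's range is limited). The gripper opens to 85 mm and grips with 20 to 120 N. Pads are 22 mm wide; open, the fingers measure 114 mm over their backs; the gripper's body (76 mm by 85 mm) begins 54 mm behind the grasp point. The pads swing forward as they close: fully open they stand 13 mm farther back than shut.
Start: joints at [1.297, 0.264, 1.604, -0, 1.274, -0.037], TCP at [0.158, 0.656, 0.207] pointing down, gripper open.
Joint ranges: [-2.63, 2.63], [-0.94, 2.18], [0.31, 2.57], [-1.31, 4.45], [0, 2.66], [-2.55, 2.55]. Speed limits (rad/s): [2.57, 2.57, 3.14, 3.14, 3.14, 3.14].

### API

Orientations are given as a rotation vector (axis times angle).
In Python, from workcell import status, read_camera, workorder, masks_of gives the robot as it stands.
- The arm moves only by the tool drive_tool, never from a script. Its argument "rows" is a list of rows, each a list of 7 numbers: the turn, a rotation vector about the tool's x, y, z in degrees, then the shift along the tool's x, y, z in m, then the opening, from 0 (shut) to 1 (fully open). In form: [[ax, ay, az, tx, ty, tz, claw], ...]. A call has 1 to 8 rows; each row shifts and turns the commanded pose from where the row before left it, along the tool's axes as they then stand; what a row does not reach is not made up. A row lasts 1/12 s, in which the tool goes at most 41.7 mm and 7.16 degrees, less where a joint would pass 70% of its speed; a pose out of reach is approached as far as the arm can. A call is refused whole if a number of a shift passes 0.0417 or a number of a turn 7.16, either way. A call with a gripper value outside its range is refused whole. The fingers move at their own pace and stop on an object; "force" is the grip in N (left out, the last holds). Time passes only in rows, so rows that do not move let the fingers close. It gives the time, the measured TCP pose, the force, the opening and the grip force at its end, in the units of the state.
- status.read_state(): the state, without advancing time (a new reading comes with each control period).
- read_camera(name): name is "side" or "top" or "wrist"; returns a dict with "color" (384x512x3 uint8, red, green, blue), "intrinsics" (3x3 intrinsics, pixels), "world_from_camera" (4x4, takes a point from camera to world coordinates); the wrist camera has in their place "mount" (4x4, takes a point from camera to tool coordinates, whose origin is the TCP and whose axes are the flange's). Camera axes: x right, y up, looking along -z (the intrinsics and any distortion apply to the point x, -y, -z); pixel columns grow to the right and rows downward; lengths in m; the calibration is good to about 2 mm. A picture is of the moment at which its call begins: read the wrist's pose just before it. There is no depth.
- workorder.finish_job(): hands the job in; it is judged then, once.
Trained networks look in a picture, given as the dict that the camera call returned (one of the last four; its "shot" number tells which), for a name from the list of things; names that differ only in an ending like _2 or _b are one class to them, and where a whole thing is asked for, a point or a joint stands for the part that bears it (a point fixed in the world has none). Each returns a list of dicts, best first, with "score" (0 to 1); they miss things now and then, are a little off and sometimes report something else, mostly with a low value. They report only what shows in the picture. A call takes as long as a camera call.
- masks_of(picture, name): "mask" (384x512 bool, what is visible of it) and "bbox" ([left, top, right, bottom] in pixels, round what is visible of it).
The state is a dict: "time": time; "q": joint angles; "joint_vel": joint speeds; "joint_torque": joint torques, N m; "tool_pos": TCP position; "tcp_rot": TCP orientation; "wrist_force": force on the tool from outside, world axes, zero at the start; "torque": the same for the moment, N m; "width": opening from 0.0 (shut) to 1.0 (fully open); "grip_force": force on a finger pad.
Only numpy, scipy, OpenCV 4.12 (cv2) and the standard library are available. Lean on these libraries where they do the work, as an engineer would, in place of code of your own. Each camera call takes 0.05 s, during which the arm holds its last target. There are 200 camera calls.

## Working session

There is one attempt and no reset: what is moved stays moved. The work goes in short steps, Python scripts to look and compute and a tool call to move; the robot and the scene stay as the last step left them, time stands still between calls to the robot, and variables do not carry over. Pictures are saved under pics/ and viewed, at most 10 in all, crops included, and the job is handed in when it is done.

Besides the shell and the picture viewer there is one more tool, called as a command line: name --pt "numbers of a row" for each row, then --argument value for the rest. drive_tool: Moves the arm, as the interface text tells. Its arguments: {"type":"object","properties":{"rows":{"type":"array"},"force":{"type":"number"}},"required":["rows"]}

```bash
mkdir -p pics
cat > h.py <<'E'
import numpy as np, cv2
from scipy.spatial.transform import Rotation as R
from workcell import status, read_camera, workorder, masks_of
def shot(n):
    s=status.read_state(); p=read_camera(n)
    if n=="wrist":
        T=np.eye(4); T[:3,:3]=R.from_rotvec(s["tcp_rot"]).as_matrix(); T[:3,3]=s["tool_pos"]
        p["W"]=T@np.array(p["mount"])
    else: p["W"]=np.array(p["world_from_camera"])
    return p
def ray(p,u,v):
    K=np.array(p["intrinsics"]); d=np.linalg.inv(K)@[u,v,1]; d=d*[1,-1,-1]
    d=p["W"][:3,:3]@d; return p["W"][:3,3],d/np.linalg.norm(d)
def atz(p,u,v,z):
    o,d=ray(p,u,v); return o+d*(z-o[2])/d[2]
def tri(rs):
    A=sum(np.eye(3)-np.outer(d,d) for o,d in rs); b=sum((np.eye(3)-np.outer(d,d))@o for o,d in rs)
    return np.linalg.solve(A,b)
def proj(p,X):
    c=np.linalg.inv(p["W"])@np.r_[X,1]; q=np.array(p["intrinsics"])@[c[0],-c[1],-c[2]]; return q[:2]/q[2]
def best(p,n):
    m=masks_of(p,n)
    if not m: return None
    m=m[0]; ys,xs=np.nonzero(m["mask"]); return m["score"],xs.mean(),ys.mean(),m["bbox"]
def save(p,f): cv2.imwrite(f,p["color"][:,:,::-1])
E
python3 - <<'E'
from h import *
np.set_printoptions(precision=4,suppress=True)
print(status.read_state())
P={}
for n in("side","top"):
    p=shot(n); P[n]=p; save(p,f"pics/{n}0.png"); print(n,[k for k in p], p["W"][:3,3])
    for t in("knob","heel_post","end_stop","toe_rest","jack","carriage"):print(n,t,best(p,t))
for t in("knob","heel_post","end_stop"):
    a=[best(P[n],t) for n in P]
    if all(a): print(t,tri([ray(P[n],q[1],q[2]) for n,q in zip(P,a)]))
cv2.imwrite("pics/b0.png",np.hstack([cv2.resize(P[n]["color"][:,:,::-1],(400,300)) for n in P]))
E
```

```text
{'time': 0.0, 'q': array([ 1.2971,  0.2648,  1.6053,  0.    ,  1.2737, -0.0369]), 'joint_vel': array([ 0.0014,  0.0003, -0.0018,  0.0004, -0.001 ,  0.0001]), 'joint_torque': array([  0.0016, -51.5084, -36.7325,   0.    ,   0.0125,  -0.    ]), 'tool_pos': array([0.1582, 0.6554, 0.2058]), 'tcp_rot': array([-0.3711, -3.1192,  0.0034]), 'wrist_force': array([ 0.1187,  0.66  , -0.5008]), 'torque': array([-0.0201, -0.0249, -0.0204]), 'grip_force': 0.0, 'width': 0.9996045909893643}
side ['color', 'intrinsics', 'world_from_camera', 'shot', 'W'] [0.4614 0.9895 1.1168]
side knob (0.48, np.float64(233.22916666666666), np.float64(170.49107142857142), [221.2, 160.2, 244.6, 178.9])
side heel_post (0.83, np.float64(258.3110465116279), np.float64(152.2093023255814), [249.2, 138.7, 265.1, 168.3])
side end_stop (0.63, np.float64(271.76851851851853), np.float64(241.94907407407408), [264.5, 233.7, 279.0, 251.7])
side toe_rest (0.57, np.float64(272.7426108374384), np.float64(188.98891625615764), [253.3, 166.6, 295.6, 202.0])
side jack (0.59, np.float64(275.95106715252473), np.float64(206.22826652785008),
[... 301 characters left out ...]
9404), [259.6, 205.2, 266.0, 210.0])
top heel_post (0.59, np.float64(313.37426900584796), np.float64(169.93567251461988), [301.9, 162.2, 326.3, 180.3])
top end_stop (0.64, np.float64(200.23076923076923), np.float64(200.82564102564103), [192.8, 193.0, 207.8, 212.7])
top toe_rest (0.66, np.float64(258.66358024691357), np.float64(193.58333333333334), [244.8, 174.9, 269.3, 214.7])
top jack (0.83, np.float64(257.5552450158375), np.float64(197.93515930687536), [189.6, 161.0, 327.3, 233.0])
top carriage (0.57, np.float64(258.5030487804878), np.float64(193.52591463414635), [245.9, 175.7, 270.6, 213.5])
knob [ 0.5978 -0.0051  0.1431]
heel_post [ 0.6307 -0.1815  0.0613]
end_stop [0.5381 0.1708 0.0253]
```

View pics/b0.png

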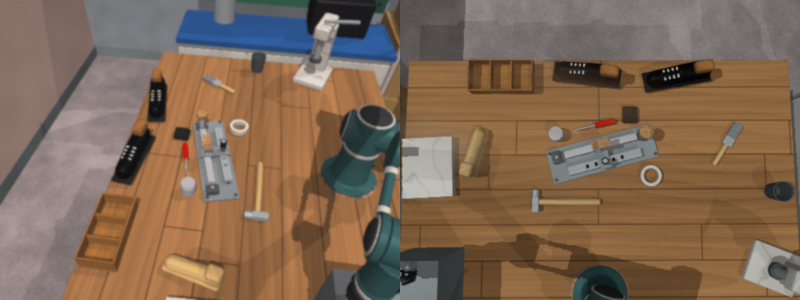

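Run:
```python
from h import *
cv2.imwrite("pics/c0.png",np.hstack([cv2.resize(cv2.imread("pics/side0.png")[120:270,190:340],(400,400),interpolation=2),cv2.resize(cv2.imread("pics/top0.png")[130:260,185:335][:,10:140],(400,400),interpolation=2)]))
```

```text
(no output)
```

View pics/c0.png

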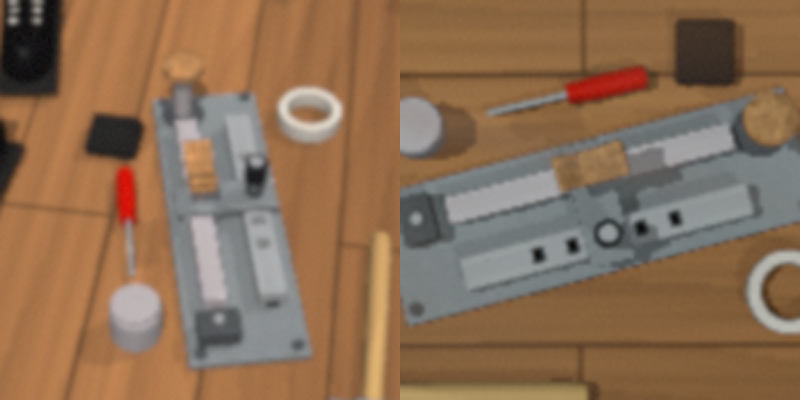

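The pictures show the heel post at the right end in the top view (world −y). The knob is at top px (262.6, 205.7) and side px ~(286, 185). The network's "knob" in the side view was the black heel block, so I'm discarding it. I'll triangulate the knob from these pixels.

Run:
```python
from h import *
np.set_printoptions(precision=4,suppress=True)
s,t=shot("side"),shot("top")
k=tri([ray(s,286,184),ray(t,262.3,206)]);print("knob",k, proj(s,k),proj(t,k))
# holes in top crop
for u,v in [(538,255),(572,245),(641,229),(675,218)]: print(atz(t,195+(u-400)*.325,130+v*.325,.036))
print(np.linalg.norm(tri([ray(s,286,184),ray(t,262.3,206)])[:2]))
```

```text
knob [ 0.518  -0.0224  0.0814] [286.2066 184.0322] [262.3004 205.7786]
[0.4989 0.0461 0.036 ]
[0.5089 0.0116 0.036 ]
[ 0.525  -0.0584  0.036 ]
[ 0.5361 -0.093   0.036 ]
0.5185294881383191
```

drive_tool --pt "0 0 -7 0 0 -0.01 1" --pt "0 0 -7 0 0 -0.01 1" --pt "0 0 -7 0 0 -0.01 1" --pt "0 0 -7 0 0 -0.01 1"

```text
time: 1.43
tool_pos: [0.1583, 0.6561, 0.2474]
tcp_rot: [0.404, -3.115, 0.0]
wrist_force: [0.5, 0.4, -0.1]
width: 1.001
grip_force: 0.0
```

drive_tool --pt "0 0 0 -0.0087 -0.0374 0 1" --pt "0 0 0 -0.0087 -0.0374 0 1" --pt "0 0 0 -0.0087 -0.0374 0 1" --pt "0 0 0 -0.0087 -0.0374 0 1" --pt "0 0 0 -0.0087 -0.0374 0 1" --pt "0 0 0 -0.0087 -0.0374 0 1" --pt "0 0 0 -0.0087 -0.0374 0 1" --pt "0 0 0 -0.0087 -0.0374 0 1"

```text
time: 2.1
tool_pos: [0.3008, 0.3821, 0.2473]
tcp_rot: [-0.395, 3.116, 0.001]
wrist_force: [0.5, 0.2, 0.3]
width: 0.996
grip_force: 0.0
```

drive_tool --pt "0 0 0 -0.0087 -0.0374 0 1" --pt "0 0 0 -0.0087 -0.0374 0 1" --pt "0 0 0 -0.0087 -0.0374 0 1" --pt "0 0 0 -0.0087 -0.0374 0 1" --pt "0 0 0 -0.0087 -0.0374 0 1" --pt "0 0 0 -0.0087 -0.0374 0 1" --pt "0 0 0 -0.0087 -0.0374 0 1" --pt "0 0 0 -0.0087 -0.0374 0 1"

```text
time: 2.77
tool_pos: [0.4429, 0.1095, 0.2476]
tcp_rot: [-0.394, 3.115, 0.0]
wrist_force: [0.5, 0.6, -0.3]
width: 1.001
grip_force: 0.0
```

drive_tool --pt "0 0 0 -0.0087 -0.0374 0 1" --pt "0 0 0 0 0 0 1" --pt "0 0 0 0 0 0 1" --pt "0 0 0 0 0 0 1"

```text
time: 3.1
tool_pos: [0.4598, 0.0773, 0.247]
tcp_rot: [0.393, -3.117, -0.001]
wrist_force: [0.3, -0.2, -0.1]
width: 1.003
grip_force: 0.0
```

Run:
```python
from h import *
np.set_printoptions(precision=4,suppress=True)
p=shot("wrist"); save(p,"pics/w1.png"); print(p["W"])
for t in("knob","heel_post","toe_rest","carriage"):print(t,best(p,t))
print(proj(p,[.518,-.0224,.0814]))
s=status.read_state();print(s["tool_pos"],s["tcp_rot"])
import pickle;pickle.dump({k:p[k] for k in("intrinsics","W")},open("w1.pkl","wb"))
```

```text
[[-0.248  -0.9165 -0.3138  0.3787]
 [ 0.9688 -0.2344 -0.081   0.0568]
 [ 0.0006 -0.3241  0.946   0.4147]
 [ 0.      0.      0.      1.    ]]
knob (0.8, np.float64(160.80377906976744), np.float64(195.57122093023256), [145.4, 181.0, 174.9, 210.5])
heel_post (0.8, np.float64(32.04124087591241), np.float64(239.47518248175183), [3.1, 205.9, 70.3, 272.1])
toe_rest (0.68, np.float64(169.36378542984306), np.float64(216.81166549543218), [130.8, 163.4, 198.3, 269.6])
carriage (0.76, np.float64(169.45870693723455), np.float64(216.63803680981596), [131.5, 163.7, 196.5, 267.5])
[160.9199 192.3116]
[0.4596 0.0785 0.2471] [-0.3983  3.1162  0.0002]
```

View pics/w1.png

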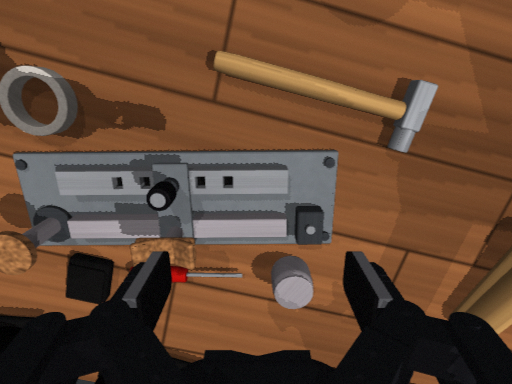

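The wrist view shows the knob at px (161, 195), with the bars lying level in the picture and holes at about u = 118, 145, 200 and 228. This agrees with the first estimate, so I'll move above the knob and measure again.

drive_tool --pt "0 0 0 -0.01 -0.037 0 0.85" --pt "0 0 0 -0.01 -0.037 0 0.85" --pt "0 0 0 -0.01 -0.037 0 0.85" --pt "0 0 0 0 0 0 0.85" --pt "0 0 0 0 0 0 0.85" --pt "0 0 0 0 0 0 0.85"

```text
time: 3.85
tool_pos: [0.5164, -0.0219, 0.2468]
tcp_rot: [0.395, -3.116, -0.001]
wrist_force: [-0.3, -0.7, 0.2]
width: 0.845
grip_force: 0.0
```

Run:
```python
from h import *
import pickle
np.set_printoptions(precision=4,suppress=True)
p=shot("wrist"); save(p,"pics/w2.png")
w=pickle.load(open("w1.pkl","rb"))
b=best(p,"knob");print(b)
print("knob",tri([ray(w,160.8,195.57),ray(p,b[1],b[2])]))
s=shot("side"); t=shot("top")
print("knob4",tri([ray(w,160.8,195.57),ray(p,b[1],b[2]),ray(s,286,184),ray(t,262.3,206)]))
# holes: dark blobs on bar, in both wrist pictures
for f,q in(("pics/w1.png",w),("pics/w2.png",p)):
    g=cv2.cvtColor(cv2.imread(f),6); n,l,st,c=cv2.connectedComponentsWithStats((g<45).astype(np.uint8))
    for i in range(1,n):
        X=atz(q,*c[i],.036)
        if 20<st[i,4]<250 and np.hypot(X[0]-.518,X[1]+.022)<.1: print(f,c[i],st[i,2:],X)
x=status.read_state();print(x["tool_pos"],x["tcp_rot"],x["time"])
M=R.from_rotvec(x["tcp_rot"]).as_matrix();print(M)
```

```text
(0.7, np.float64(256.96385542168673), np.float64(170.3958691910499), [244.3, 154.3, 268.9, 182.9])
knob [ 0.5197 -0.0205  0.0872]
knob4 [ 0.5191 -0.0209  0.0847]
pics/w1.png [119.0882 181.4706] [ 5  9 34] [ 0.5356 -0.0882  0.036 ]
pics/w1.png [145.2344 180.6719] [10  9 64] [ 0.5261 -0.0554  0.036 ]
pics/w1.png [200.6724 180.6552] [ 8  9 58] [0.5082 0.0146 0.036 ]
pics/w1.png [227.5556 180.4444] [ 8  8 63] [0.4992 0.0484 0.036 ]
pics/w2.png [200.8923 159.0154] [ 8 10 65] [ 0.5363 -0.0898  0.036 ]
pics/w2.png [228.6875 158.375 ] [10 10 96] [ 0.5267 -0.0557  0.036 ]
pics/w2.png [285.  158.5] [ 9 10 90] [0.509  0.0136 0.036 ]
pics/w2.png [313.4458 158.5181] [10 10 83] [0.5    0.0486 0.036 ]
[ 0.5163 -0.0215  0.2472] [-0.3976  3.1163  0.0003] 4.05
[[-0.968  -0.2511  0.    ]
 [-0.2511  0.968   0.0002]
 [-0.0001  0.0002 -1.    ]]
```

View pics/w2.png

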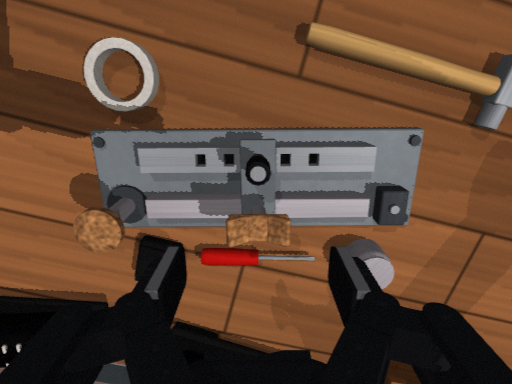

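The second wrist view puts the knob at px (257, 170), on the row of holes. That gives knob ≈ (0.518, −0.021, 0.086), with the jack's y at 104.7° and tool y at 104.5°. Next I descend and grip.

drive_tool --pt "0 0 0 -0.0018 0.0003 0.035 0.85" --pt "0 0 0 0 0 0.035 0.85" --pt "0 0 0 0 0 0.035 0.85" --pt "0 0 0 0 0 0.035 0.85" --pt "0 0 0 0 0 0.025 0.85" --pt "0 0 0 0 0 0.016 0.85" --pt "0 0 0 0 0 0 0.85"

```text
time: 4.63
tool_pos: [0.5142, -0.0207, 0.0618]
tcp_rot: [0.396, -3.108, -0.003]
wrist_force: [-0.7, 0.2, -1.0]
width: 0.85
grip_force: 0.0
```

drive_tool --pt "0 0 0 0 0 0 0.5" --pt "0 0 0 0 0 0 0.4" --pt "0 0 0 0 0 0 0.3" --pt "0 0 0 0 0 0 0.2" --pt "0 0 0 0 0 0 0.1" --pt "0 0 0 0 0 0 0" --pt "0 0 0 0 0 0 0" --pt "0 0 0 0 0 0 0" --force 50

```text
time: 5.3
tool_pos: [0.52, -0.0219, 0.0671]
tcp_rot: [-0.394, 3.113, -0.0]
wrist_force: [3.5, 1.9, 1.1]
width: 0.295
grip_force: 49.0
```

Run:
```python
from h import *
s=shot("side"); cv2.imwrite("pics/s3.png",cv2.resize(s["color"][120:270,190:390,::-1],(640,480),interpolation=2)); p=shot("wrist"); save(p,"pics/w3.png"); print(best(p,"knob"),status.read_state())
```

```text
(0.93, np.float64(256.4924746237312), np.float64(248.28526426321315), [233.0, 210.5, 282.0, 282.4]) {'time': 5.45, 'q': array([-9.03128250e-02,  1.03993655e-01,  2.06986713e+00,  4.44654941e-04,
        9.64700805e-01, -1.91312828e+00]), 'joint_vel': array([ 0.00111492,  0.00049611,  0.00017939, -0.0021298 , -0.00143243,
        0.00077506]), 'joint_torque': array([-1.19960938e+00, -3.60143995e+01, -2.78346223e+01, -7.25883320e-01,
        1.58488143e+00, -1.05748186e-02]), 'tool_pos': array([ 0.51994475, -0.0219474 ,  0.06685153]), 'tcp_rot': array([-3.94048504e-01,  3.11371883e+00, -4.60230572e-04]), 'wrist_force': array([4.49347383, 3.13037514, 1.79638106]), 'torque': array([ 0.35504199, -0.79830452,  0.0013626 ]), 'grip_force': 49.04664874076843, 'width': 0.29609315401835207}
```

View pics/w3.png

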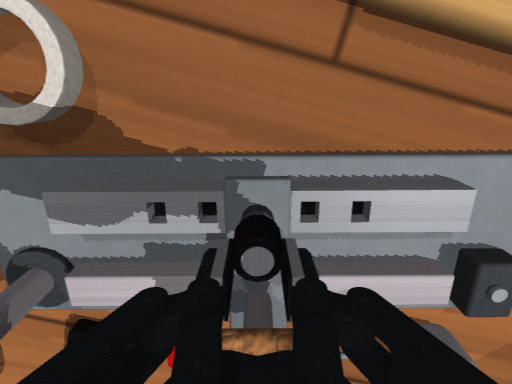

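The fingers hold the knob between the pads in the wrist view: knob top at px (257, 260), holes at u = 156, 208, 310 and 361. Next I lift 12 mm, which should put the plunger at about 0.017.

drive_tool --pt "0 0 0 0 0 -0.004 0" --pt "0 0 0 0 0 -0.004 0" --pt "0 0 0 0 0 -0.004 0" --pt "0 0 0 0 0 0 0" --pt "0 0 0 0 0 0 0" --pt "0 0 0 0 0 0 0"

```text
time: 5.95
tool_pos: [0.5198, -0.0219, 0.0776]
tcp_rot: [-0.394, 3.114, -0.0]
wrist_force: [8.9, 2.4, -5.5]
width: 0.293
grip_force: 49.5
```

Run:
```python
from h import *
p=shot("wrist");x=status.read_state(); print(best(p,"knob"),x["tool_pos"],x["wrist_force"],x["tcp_rot"])
M=R.from_rotvec(x["tcp_rot"]).as_matrix()
print(proj(p,x["tool_pos"]+M@[0,0,-.034]))
```

```text
(0.78, np.float64(256.50159857904083), np.float64(248.81243339253996), [233.1, 214.6, 282.7, 282.9]) [ 0.51982115 -0.02193251  0.07755889] [ 8.87934991  2.36016745 -5.44264121] [-3.94007660e-01  3.11382886e+00 -4.15687431e-04]
[256.19326044 262.2861276 ]
```

drive_tool --pt "0 0 0 -0.001 0 -0.002 0" --pt "0 0 0 -0.001 0 -0.002 0" --pt "0 0 0 0 0 0 0" --pt "0 0 0 0 0 0 0"

```text
time: 6.38
tool_pos: [0.5198, -0.0219, 0.0805]
tcp_rot: [0.395, -3.116, 0.001]
wrist_force: [6.0, -0.1, -7.9]
width: 0.296
grip_force: 49.6
```

drive_tool --pt "0 0 0 0 -0.006 0 0" --pt "0 0 0 0 -0.006 0 0" --pt "0 0 0 0 -0.006 0 0" --pt "0 0 0 0 -0.006 0 0" --pt "0 0 0 0 -0.006 0 0" --pt "0 0 0 0 -0.006 0 0" --pt "0 0 0 0 0 0 0" --pt "0 0 0 0 0 0 0"

```text
time: 7.05
tool_pos: [0.5289, -0.0565, 0.0804]
tcp_rot: [0.394, -3.116, -0.001]
wrist_force: [6.5, 0.9, -8.4]
width: 0.294
grip_force: 49.8
```

Run:
```python
from h import *
p=shot("wrist");save(p,"pics/w4.png");x=status.read_state(); print(best(p,"knob"),x["tool_pos"],x["wrist_force"],x["tcp_rot"])
d=x["tool_pos"][:2]-[.5198,-.0219];a=np.deg2rad(104.7);print("along y",d@[np.cos(a),np.sin(a)],"x",d@[np.sin(a),-np.cos(a)])
d=x["tool_pos"][:2]-[.518,-.0207];print("from middle hole",d@[np.cos(a),np.sin(a)])
g=cv2.cvtColor(cv2.imread("pics/w4.png"),6); n,l,st,c=cv2.connectedComponentsWithStats((g<50).astype(np.uint8))
for i in range(1,n):
    X=atz(p,*c[i],.036)
    if 60<st[i,4]<900 and np.hypot(X[0]-.518,X[1]+.022)<.1: print(c[i],st[i],X)
```

```text
(0.61, np.float64(256.55740021193924), np.float64(248.66019074531968), [232.5, 214.1, 282.2, 279.1]) [ 0.52892703 -0.0564638   0.08042451] [ 6.77216893 -0.15796947 -8.49799404] [ 3.94071732e-01 -3.11594317e+00 -4.01143034e-04]
along y -0.035748501576510175 x 5.7444477903310154e-05
from middle hole -0.03736598718009388
[352.5751634  200.90196078] [346 195  17  13 153] [0.50762519 0.01214767 0.036     ]
[400.10077519 200.24806202] [394 195  18  13 129] [0.49831736 0.04631376 0.036     ]
[209.81642512 202.11594203] [202 196  17  14 207] [ 0.53507016 -0.09087607  0.036     ]
[305.34031414 201.85863874] [298 196  17  13 191] [ 0.51712262 -0.02178135  0.036     ]
```

View pics/w4.png

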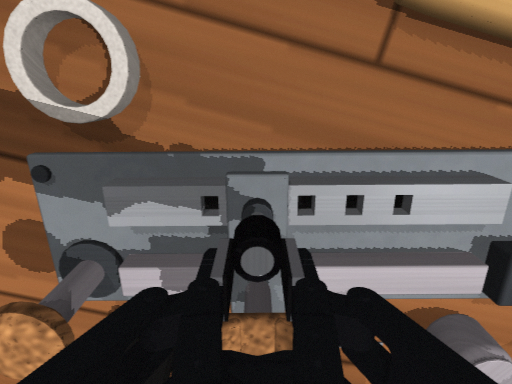

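The carriage now covers the next hole towards the heel post. One hole shows on the left (u = 210) and three on the right (305, 353, 400). The midpoint 257.6 is within about 1 px of the carriage centre, so I'll lower the pin.

drive_tool --pt "0 0 0 0 0 0.003 0" --pt "0 0 0 0 0 0.003 0" --pt "0 0 0 0 0 0.003 0" --pt "0 0 0 0 0 0.003 0" --pt "0 0 0 0 0 0 0" --pt "0 0 0 0 0 0 0"

```text
time: 7.65
tool_pos: [0.5291, -0.0564, 0.0701]
tcp_rot: [0.395, -3.116, 0.0]
wrist_force: [2.7, 0.1, -0.8]
width: 0.291
grip_force: 50.5
```

drive_tool --pt "0 0 0 0 0 0.002 0" --pt "0 0 0 0 0 0.002 0" --pt "0 0 0 0 0 0.002 0" --pt "0 0 0 0 0 0.001 0" --pt "0 0 0 0 0 0 0" --pt "0 0 0 0 0 0 0"

```text
time: 8.15
tool_pos: [0.5293, -0.0564, 0.0637]
tcp_rot: [0.395, -3.116, 0.0]
wrist_force: [-0.1, -0.0, 4.7]
width: 0.293
grip_force: 51.2
```

drive_tool --pt "0 0 0 0 0 0.001 0" --pt "0 0 0 0 0 0.001 0" --pt "0 0 0 0 0 0 0" --pt "0 0 0 0 0 0 0" --pt "0 0 0 0 0 0 0"

```text
time: 8.57
tool_pos: [0.5295, -0.0565, 0.0635]
tcp_rot: [0.395, -3.117, 0.0]
wrist_force: [-4.3, 0.0, 16.6]
width: 0.295
grip_force: 52.2
```

Run:
```python
from h import *
p=shot("wrist");x=status.read_state(); print(best(p,"knob"),x["tool_pos"],x["wrist_force"],x["grip_force"])
s,t=shot("side"),shot("top")
save(p,"pics/w5.png")
```

```text
(0.89, np.float64(256.58090379008746), np.float64(248.30867346938774), [232.3, 215.1, 281.0, 282.3]) [ 0.52949778 -0.05648485  0.06348263] [-4.28997986  0.47520909 16.28717882] 52.23783016204834
```

View pics/w5.png

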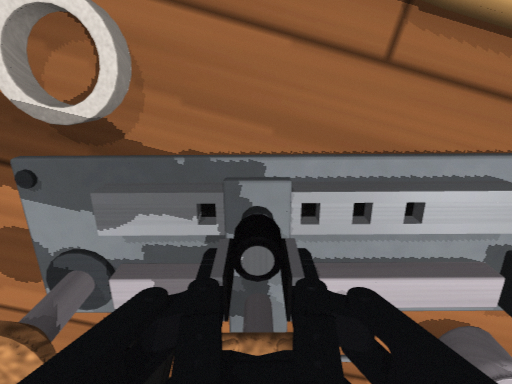

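The knob sits unchanged in the grip (px 257, 260), so it hasn't slipped. The carriage is on the hole between u = 207 and 310, and the pin is against its stop under a 16 N push.

```bash
python3 -c "
from workcell import workorder
print(workorder.finish_job())"
```

```text
the job is handed in; nothing more can be done
None
```

The job is handed in: the carriage is one hole closer to the heel post and the pin is fully home, with the gripper still holding the knob and pushing it down at about 16 N.

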